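Hang the mirror carrier on the hook in the vacuum chamber and slide it to the collar

ROBOT

A 6-joint arm with a two-finger parallel gripper is mounted at the origin on the work surface. World frame = base frame: x ahead of the robot, y to its left, z up, the work surface at z = 0. Lengths are in m, angles in rad, forces in N, time in s.
With the tool pointing down it reaches from about 0.375 to 0.925 m from the base axis. Payload 5.7 kg.
Tool frame: the origin (TCP) lies between the finger pads; the fingertips stand 25 mm ahead of it and the grasp point (between the pads) lies 6 mm ahead of it; x points along the fingers, y is the direction in which the jaws open and shut, and the axes are right-handed (so a half turn about x gives the same grasp; the last joint's range is limited). The gripper opens to 85 mm and grips with 20 to 120 N. Pads are 22 mm wide; open, the fingers measure 114 mm over their backs; the gripper's body (76 mm by 85 mm) begins 54 mm behind the grasp point. The pads swing forward as they close: fully open they stand 13 mm farther back than shut.
Start: joints at [-1.427, 0.359, 1.51, -0, 1.272, -0.115], TCP at [0.154, -0.58, 0.256] pointing down, gripper open.
Joint ranges: [-2.97, 2.97], [-1.01, 2.36], [0.21, 2.38], [-0.96, 4.11], [0.2, 2.71], [-2.98, 2.98]. Speed limits (rad/s): [2.39, 2.39, 3.14, 3.14, 3.14, 3.14].

INTERFACE

Orientations are given as [roll, pitch, yaw] about the fixed x, y, z axes, in that order (R = Rz(yaw) Ry(pitch) Rx(roll)).
In Python, from station import robot gives the robot as it stands.
- The arm moves only by the tool carry_out, never from a script. Its argument "series" is a list that holds one entry, the list of rows, each a list of 7 numbers: the shift along the tool's x, y, z in mm, then the turn, a rotation vector about the tool's x, y, z in rad, then the finger opening in mm, from 0 to 85.4. In form: [[[dx, dy, dz, wx, wy, wz, fingers], ...]]. A call has 1 to 12 rows; each row shifts and turns the commanded pose from where the row before left it, along the tool's axes as they then stand; what a row does not reach is not made up. A row lasts 1/10 s, in which the tool goes at most 50 mm and 8.59 degrees, less where a joint would pass 70% of its speed; a pose out of reach is approached as far as the arm can. A call with a gripper value outside its range is refused whole. The fingers move at their own pace and stop on an object; the grip force is fixed at half the most. Time passes only in rows, so rows that do not move let the fingers close. It gives the time, the measured TCP pose, the force and the opening at its end, in the units of the state.
- robot.observe(): the state, without advancing time (a new reading comes with each control period).
- robot.read_camera(name): name is "side" or "top" or "wrist"; returns the picture (384x512x3 uint8, red, green, blue); there is no depth.
- robot.camera_params(name): a dict with "mtx" (3x3 intrinsics, pixels), "dist_coeffs" ([k1, k2, p1, p2, k3] as OpenCV has them; the pictures are not rectified), "cam_to_world" (4x4, takes a point from camera to world coordinates). Camera axes: x right, y up, looking along -z (the intrinsics and any distortion apply to the point x, -y, -z); pixel columns grow to the right and rows downward; lengths in m; the calibration is good to about 2 mm. A picture is of the moment at which its call begins: read the wrist's pose just before it. camera_params takes no time and is no camera call; for the wrist camera it gives the pose at the moment of the call.
- robot.sign_off(): hands the job in, once; it reports no verdict.
The state is a dict: "t": time; "joint_positions": joint angles; "qd": joint speeds; "tau": joint torques, N m; "eef_pos": TCP position; "orientation": TCP orientation; "ft_force": force on the tool from outside, world axes, zero at the start; "torque": the same for the moment, N m; "gripper_width": opening from 0.0 (shut) to 1.0 (fully open).
Only numpy, scipy, OpenCV 4.12 (cv2) and the standard library are available. Lean on these libraries where they do the work, as an engineer would, in place of code of your own. Each camera call takes 0.05 s, during which the arm holds its last target.

TASK

Take the mirror carrier by its blue stem, lower it through the open top of the vacuum chamber without touching the chamber's frame, and hang it, mirror towards the chamber's round view port, on the white section of the hook bar inside. Then, keeping it hung, slide it gently along the bar until it rests against the orange collar, without shifting the collar from its setting, and let go. Never press hard on the hook, and leave the other things on the table alone.

Things in the scene. Friction and masses are not known exactly. Their poses are not given: they have to be found in the camera images.
- carrier_stem (a point): Mirror carrier, loose, about 0.3 kg, 160 mm tall, upright on its feet. Its blue square stem, 16 x 16 mm, runs from 74 to 160 mm above the feet. This point: on the stem's axis, 135 mm above the feet, 25 mm below the stem's top. z up; y along the saddle's channel; -x the side of the violet round mirror (black ring, 48 mm across). Stem faces square to x and y. Starts within 0.6 rad of the mirror facing the robot.
- saddle (a point): On the carrier: middle of the underside of its saddle's roof, the face that rests on the bar; 73 mm below carrier_stem, 62 mm above the feet. The saddle is an upside-down U open downwards, 30 mm long along y (end faces at y +-15 mm). The channel is 16 mm wide in its upper 10 mm, flaring below to 24 mm. The carrier reaches from x = -26 to 25 mm; its mirror ring y +-24 mm. Axes as carrier_stem.
- carrier: The same mirror carrier; origin centred under its feet, axes as carrier_stem.
- chamber: Vacuum chamber, fixed, open-topped, steel, outside 160 x 280 mm. Origin under its centre at table height, z up; its -x side, towards the robot, bears the white-ringed round view port. Inside, a hook bar runs along y at x = 0 from the -y wall to an upturned tip near +y: 12 mm square, level, top 115 mm above the table; tip at y = 86 to 94 mm, 10 mm higher. An orange collar sits on its dark part.
- frame: The chamber's aluminium top frame with the sealing face, 190 x 310 mm outside; not to be touched. Origin centred in it, 136 mm above the table, axes as the chamber's. Its top is 150 mm above the table; the opening is 100 mm (x) by 210 mm (y), centred on the chamber.
- hook_land (a point): Middle of the white section, on the hook bar's top face, 115 mm above the table, 50 mm from the chamber's centre towards +y; white reaches 22 mm either way along y. Axes as the chamber's: +y along the bar to the tip, -y towards the collar. With the carrier hung, carrier_stem lies 73 mm higher than this. The bar is sprung: it yields 1 mm down per 5 N. Dragging the hung carrier takes up to 3 N.
- bar_dark (a point): On the hook bar's top, 76 mm from hook_land towards -y, axes alike: the middle of the stretch where the orange collar may be. The collar (16 mm long in y, 24 mm wide, 6.5 mm above the bar; collar_c0 is its top, centred 8 mm in) is NOT measured: its face towards the tip lies 29 mm towards -y to 29 mm towards +y of here; feel for it. Clamped by friction: over 7 N shifts it.
- filter_holder: Bystander: amber filter in a black ring on a small post, 90 mm tall; origin under its foot.
- plate_a: Bystander: aluminium base plate 50 x 50 x 8 mm.
- plate_b: Bystander: aluminium base plate 50 x 50 x 8 mm.
- clamp_fork: Bystander: steel clamping fork, 95 x 38 x 8 mm, lying flat.
- driver: Bystander: screwdriver with a grey handle, 160 mm, lying.
- spare_post: Bystander: upright steel post, 18 mm thick, 78 mm tall.

How it is judged:
On the way, in this order (a step that is already met when the one before it is completed fails the run):
1. the carrier is lifted well clear of the table (height (world z) of carrier above 0.1 m), for 0.1 s.
2. the carrier hangs on the hook bar's white section, seated on the bar (z of carrier_stem in the frame of hook_land between 0.0695 and 0.0755 m and x of carrier_stem in the frame of hook_land between -0.006 and 0.006 m and angle between carrier_stem's own z axis and vertical below 0.12 rad and angle between the y axis of carrier_stem and the y axis of hook_land, either way round below 0.25 rad and y of carrier_stem in the frame of hook_land between -0.022 and 0.022 m and y of collar_c0 in the frame of carrier_stem below -0.028 m and contact force between carrier and chamber above 0.5 N), for 0.2 s.
At the end, for the whole second after the job is handed in: The carrier hangs at rest, let go, seated on the hook bar (height within 2.5 mm, sideways within 6 mm, upright within 0.12 rad, channel along the bar, mirror towards the view port), its saddle within 2.5 mm of the orange collar's face, and the collar within 3 mm of where it was (z of carrier_stem in the frame of hook_land between 0.0695 and 0.0755 m and x of carrier_stem in the frame of hook_land between -0.006 and 0.006 m and angle between carrier_stem's own z axis and vertical below 0.12 rad and angle between the y axis of carrier_stem and the y axis of hook_land, either way round below 0.25 rad and y of collar_c0 in the frame of carrier_stem between -0.0255 and -0.02 m and distance of collar_c0 from where it was at the start of the episode below 0.003 m and linear speed of carrier below 0.02 m/s and contact force between carrier and chamber above 0.5 N); the robot touches nothing.
It fails at once if the chamber's frame was touched (contact force between anything else and frame above 0.5 N).
It fails at once if the carrier was pressed on the hook or chamber with more than 15 N (contact force between carrier and chamber above 15 N).
It fails at once if the collar was pushed 3 mm or more from its setting (distance of collar_c0 from where it was at the start of the episode above 0.003 m).
It fails at once if a bystander was disturbed (distance of any of filter_holder, plate_a, plate_b, clamp_fork, driver, spare_post from where it was at the start of the episode above 0.02 m).
It also fails if it takes over 54 s, if anything falls off the work surface, if the arm or the gripper's body presses on something with over 40 N, if the wrist force passes 120 N, or if a joint passes its speed limit or range.

## Working session

There is one attempt and no reset: what is moved stays moved. The work goes in short steps, Python scripts to look and compute and a tool call to move; the robot and the scene stay as the last step left them, time stands still between calls to the robot, and variables do not carry over. Pictures are saved under pics/ and viewed, and the job is handed in when it is done.

Besides the shell and the picture viewer there is one more tool, called after ">>>" as name(argument=value, ...) on one line, values as JSON. carry_out: Moves the arm, as the interface text tells. Its arguments: {"type":"object","properties":{"series":{"type":"array","items":{"type":"array","items":{"type":"array","items":{"type":"number"}}}}},"required":["series"]}

```bash
mkdir -p pics; ls; python3 - <<'E'
from station import robot
import cv2
print(robot.observe())
for n in ["side","top","wrist"]:
    p=robot.camera_params(n); print(n,p)
    im=robot.read_camera(n); cv2.imwrite(f"pics/{n}0.png",im[:,:,::-1])
E
```

```text
pics
{'t': 0.0, 'joint_positions': array([-1.42713379e+00,  3.59512652e-01,  1.51142498e+00,  4.17662032e-05,
        1.27250130e+00, -1.15113245e-01]), 'qd': array([ 1.97113058e-03,  1.75054924e-04,  5.10112304e-04,  3.93642480e-05,
       -2.17504814e-03, -1.71592408e-03]), 'tau': array([-1.44572223e-03, -5.27630532e+01, -2.78626102e+01, -3.94364070e-04,
        1.33657854e-02, -9.24711998e-06]), 'eef_pos': array([ 0.15344632, -0.57939741,  0.25545182]), 'orientation': array([-1.70751672,  1.56894962,  1.69283941]), 'ft_force': array([ 0.37124143, -0.89553615, -0.7207284 ]), 'torque': array([ 0.00773897, -0.01701028, -0.05054981]), 'gripper_width': 1.0025051187618876}
side {'mtx': array([[417.40949975,   0.        , 257.74734534],
       [  0.        , 417.40949975, 196.25131307],
       [  0.        ,   0.        ,   1.        ]]), 'dist_coeffs': array([0.02728156, 0.        , 0.        , 0.        , 0.        ]), 'cam_to_world': array([[-0.91922685,  0.25047138, -0.30378625,  0.19568243],
       [-0.39347818, -0.61189643,  0.68611783,  0.7695251 ],
       [-0.01403284,  0.7502312
[... 425 characters left out ...]

       [-0.99964817,  0.02584889,  0.00594814, -0.00295771],
       [ 0.00929726,  0.13144514,  0.99127985,  1.23320747],
       [ 0.        ,  0.        ,  0.        ,  1.        ]])}
wrist {'mtx': array([[270.83938296,   0.        , 257.17463689],
       [  0.        , 270.83938296, 192.75332385],
       [  0.        ,   0.        ,   1.        ]]), 'dist_coeffs': array([-0.0275056,  0.       ,  0.       ,  0.       ,  0.       ]), 'cam_to_world': array([[ 0.25627081,  0.91670582,  0.30655458,  0.23107634],
       [-0.96660286,  0.24371144,  0.07926941, -0.55927536],
       [-0.00204413, -0.31663097,  0.9485466 ,  0.37206684],
       [ 0.        ,  0.        ,  0.        ,  1.        ]])}
```

View pics/top0.png

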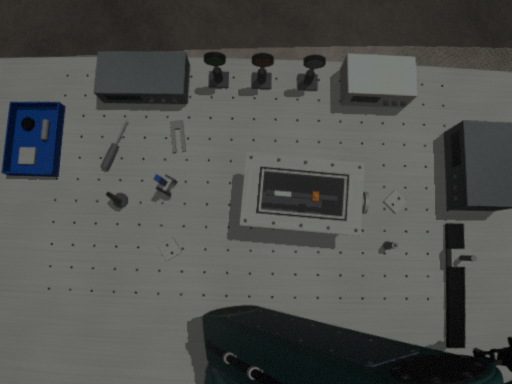

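View pics/side0.png

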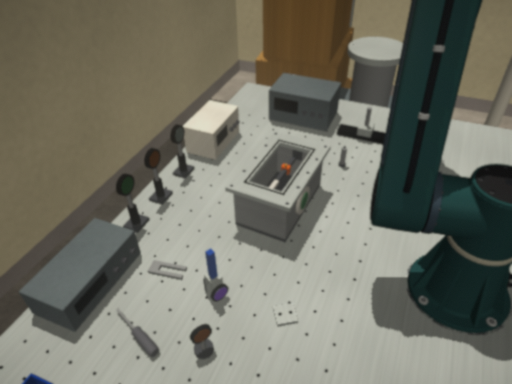

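View pics/wrist0.png

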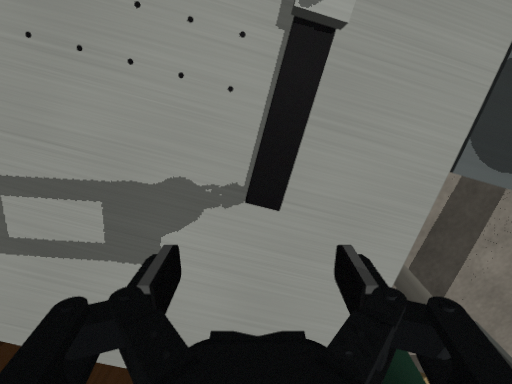

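```bash
cat > h.py <<'E'
import numpy as np, cv2
from scipy.spatial.transform import Rotation as R
from station import robot
def ray(n,uv,P=None):
    P=P or robot.camera_params(n); M=P["cam_to_world"]
    q=cv2.undistortPoints(np.array(uv,float).reshape(-1,1,2),P["mtx"],P["dist_coeffs"]).reshape(-1,2)
    d=np.c_[q[:,0],-q[:,1],-np.ones(len(q))]@M[:3,:3].T
    return M[:3,3],d
def plane(n,uv,z,P=None):
    o,d=ray(n,uv,P); return o+d*((z-o[2])/d[:,2])[:,None]
def proj(n,X,P=None):
    P=P or robot.camera_params(n); M=P["cam_to_world"]
    X=(np.array(X,float).reshape(-1,3)-M[:3,3])@M[:3,:3]
    X=X*[1,-1,-1]
    return cv2.projectPoints(X,np.zeros(3),np.zeros(3),P["mtx"],P["dist_coeffs"])[0].reshape(-1,2)
def tri(a,ua,b,ub,Pa=None,Pb=None):
    o1,d1=ray(a,[ua],Pa);o2,d2=ray(b,[ub],Pb)
    d1=d1[0]/np.linalg.norm(d1);d2=d2[0]/np.linalg.norm(d2)
    s=np.linalg.lstsq(np.c_[d1,-d2],o2-o1,rcond=None)[0]
    p,q=o1+s[0]*d1,o2+s[1]*d2
    return (p+q)/2,np.linalg.norm(p-q)
def crop(im,x0,y0,x1,y1,k,fn):
    cv2.imwrite(fn,cv2.resize(im[y0:y1,x0:x1,::-1],None,fx=k,fy=k,interpolation=cv2.INTER_CUBIC))
E
python3 - <<'E'
from h import *
t=cv2.imread("pics/top0.png")[:,:,::-1]; s=cv2.imread("pics/side0.png")[:,:,::-1]
crop(t,140,140,380,250,3.3,"pics/c1.png"); crop(s,190,130,340,310,3.3,"pics/c2.png")
for n,im in (("top",t),("side",s)):
    h=cv2.cvtColor(im.copy(),cv2.COLOR_RGB2HSV)
    for nm,lo,hi in (("orange",(5,150,90),(20,255,255)),("blue",(110,120,40),(126,255,255))):
        m=cv2.inRange(h,lo,hi); N,_,st,c=cv2.connectedComponentsWithStats(m)
        print(n,nm,[(st[i].tolist(),c[i].round(1)) for i in range(1,N) if st[i][4]>6])
E
```

```text
top orange [([313, 192, 6, 9, 52], array([315.5, 195.9]))]
top blue [([10, 102, 18, 2, 23], array([ 18. , 102.4])), ([33, 102, 7, 2, 10], array([ 36.3, 102.3])), ([41, 102, 16, 2, 28], array([ 48.4, 102.5])), ([9, 107, 2, 5, 7], array([  9.3, 109.4])), ([17, 107, 7, 3, 10], array([ 19.9, 107.7])), ([37, 107, 8, 4, 11], array([ 40.7, 108.2])), ([49, 106, 8, 4, 12], array([ 52.2, 107.2])), ([58, 106, 3, 7, 9], array([ 59.2, 109. ])), ([58, 109, 6, 9, 24], array([ 61.1, 113.7])), ([7, 114, 4, 15, 22], array([  8.1, 121.2])), ([57, 119, 2, 4, 7], array([ 57.4, 120.7])), ([56, 118, 7, 22, 52], array([ 59.9, 129.5])), ([6, 131, 2, 7, 8], array([  6.1, 134.2])), ([40, 133, 3, 8, 8], array([ 40.4, 136.5])), ([5, 140, 4, 8, 16], array([  6. , 142.9])), ([49, 140, 12, 36, 142], array([ 55.9, 157.7])), ([22, 146, 14, 1, 14], array([ 28.5, 146. ])), ([2, 150, 6, 24, 48], array([  4. , 162.1])), ([9, 150, 3, 8, 10], array([ 10.4, 153.7])), ([36, 151, 1, 7, 7], array([ 36., 154.])), ([32, 161, 4, 5, 7], array([ 34.1, 163.4])), ([23, 171, 4, 5, 7], array([ 24. , 173.1])), ([33, 173, 5, 3, 8], array([ 34.5, 174.4])), ([39, 173, 8, 3, 8], array([ 42.5, 174. ])), ([154, 175, 7, 7, 26], array([157.3, 177.9]))]
side orange [([283, 0, 10, 41, 213], array([288.3,  21.1])), ([324, 9, 3, 6, 10], array([325.3,  11.4])), ([321, 17, 6, 17, 46], array([323.8,  26.1])), ([321, 35, 6, 4, 13], array([323.6,  36.1])), ([290, 39, 3, 5, 7], array([291.4,  41. ])), ([312, 39, 4, 8, 15], array([313.3,  42.6])), ([319, 39, 6, 6, 16], array([321.4,  41.4])), ([320, 45, 7, 4, 8], array([323.2,  46.6])), ([282, 164, 9, 9, 48], array([286.1, 167. ]))]
side blue [([207, 250, 6, 6, 31], array([209.5, 252.6])), ([23, 374, 28, 10, 153], array([ 34.7, 380.1]))]
```

View pics/c1.png

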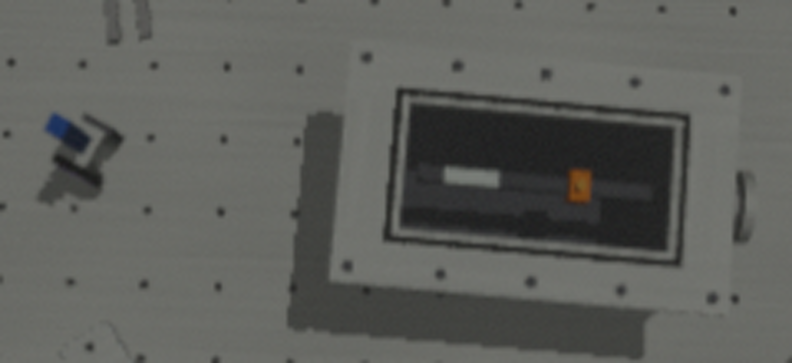

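View pics/c2.png

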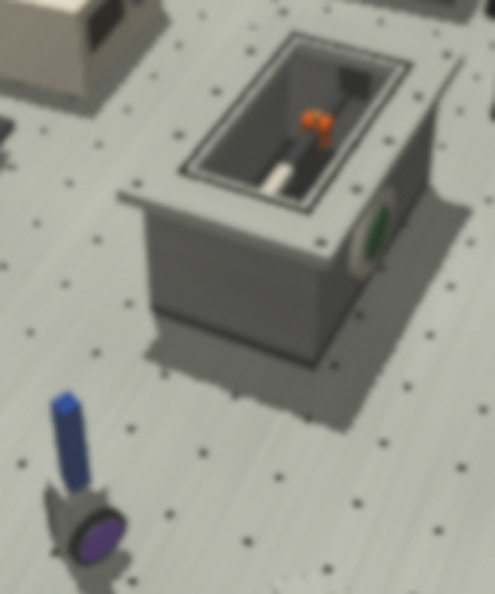

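```bash
python3 - <<'E'
from h import *
c=np.array([(352,42),(742,75),(728,315),(330,280)])/3.3+[140,140]
p=plane("top",c,0.15);print(p.round(4)); m=p.mean(0);print("ch",m)
for a,b in ((1,0),(2,3)): d=p[a]-p[b];print(np.linalg.norm(d),np.arctan2(d[0],-d[1]))
for a,b in ((0,3),(1,2)): d=p[a]-p[b];print(np.linalg.norm(d),np.arctan2(d[1],d[0]))
o=plane("top",[(315.5,195.9)],0.1215);print("collar",o)
w=plane("top",[np.array((472,177))/3.3+140],0.115);print("white",w)
b=plane("top",[np.array((57,125))/3.3+140],0.16);print("stemtop",b)
print(tri("top",np.array((57,125))/3.3+140,"side",np.array((66,402))/3.3+[190,130]))
# mirror ring edge ends in top
# mirror center side
print("ring",plane("side",[np.array((98,537))/3.3+[190,130]],0.05))
r=plane("top",np.array([(55,157),(100,180)])/3.3+140,0.07);print(r)
E
```

```text
[[ 0.6212  0.0156  0.15  ]
 [ 0.6035 -0.2938  0.15  ]
 [ 0.414  -0.2813  0.15  ]
 [ 0.4339  0.0274  0.15  ]]
ch [ 0.51816308 -0.13302625  0.15      ]
0.30992855114304263 -0.05696114535277539
0.309287236428966 -0.06443977084086067
0.1876504421046636 -0.06277235179775059
0.1899682683075872 -0.06612297828214037
collar [[ 0.51639841 -0.16851047  0.1215    ]]
white [[ 0.52101918 -0.08308617  0.115     ]]
stemtop [[0.54759    0.24262218 0.16      ]]
(array([0.54827352, 0.2431002 , 0.15874074]), np.float64(0.0010194245201173525))
ring [[0.52128085 0.26665889 0.05      ]]
[[0.53445374 0.26338462 0.07      ]
 [0.51604856 0.22435125 0.07      ]]
```

```bash
cat >> h.py <<'E'
def tool():
    s=robot.observe(); return s["eef_pos"],R.from_euler("xyz",s["orientation"]).as_matrix(),s
def target_R(yaw): # tool x down, tool y at angle yaw
    x=np.array([0,0,-1.]);y=np.array([np.cos(yaw),np.sin(yaw),0]);return np.c_[x,y,np.cross(x,y)]
def plan(pt,yaw,n):
    p,Rm,s=tool(); Rt=target_R(yaw)
    w=R.from_matrix(Rm.T@Rt).as_rotvec()
    print("delta tool mm",(Rm.T@(np.array(pt)-p)*1000).round(2),"rotvec",w.round(4))
    Rc=Rm.copy()
    dp=(np.array(pt)-p)/n
    for i in range(n):
        print((Rc.T@dp*1000).round(1).tolist(),(w/n).round(4).tolist())
        Rc=Rc@R.from_rotvec(w/n).as_matrix()
E
python3 - <<'E'
from h import *
p,Rm,s=tool();print(p,Rm.round(4),s["t"])
yaw=np.arctan2(Rm[1,1],Rm[0,1]);print(yaw)
plan([0.52,-0.14,0.36],-0.0625,14)
E
```

```text
[ 0.15346242 -0.57952613  0.25563455] [[-2.000e-04  2.559e-01 -9.667e-01]
 [ 1.400e-03 -9.667e-01 -2.559e-01]
 [-1.000e+00 -1.400e-03 -1.000e-04]] 0.15
-1.3119703598835677
delta tool mm [-103.82 -331.22 -466.84] rotvec [-1.2495e+00 -1.0000e-03  1.2000e-03]
[-7.4, -23.7, -33.3] [-0.0892, -0.0001, 0.0001]
[-7.4, -20.6, -35.3] [-0.0892, -0.0001, 0.0001]
[-7.4, -17.4, -37.0] [-0.0892, -0.0001, 0.0001]
[-7.4, -14.0, -38.4] [-0.0892, -0.0001, 0.0001]
[-7.4, -10.5, -39.5] [-0.0892, -0.0001, 0.0001]
[-7.4, -6.9, -40.3] [-0.0892, -0.0001, 0.0001]
[-7.4, -3.3, -40.7] [-0.0892, -0.0001, 0.0001]
[-7.4, 0.3, -40.9] [-0.0892, -0.0001, 0.0001]
[-7.4, 4.0, -40.7] [-0.0892, -0.0001, 0.0001]
[-7.4, 7.6, -40.2] [-0.0892, -0.0001, 0.0001]
[-7.4, 11.1, -39.3] [-0.0892, -0.0001, 0.0001]
[-7.5, 14.6, -38.2] [-0.0892, -0.0001, 0.0001]
[-7.5, 17.9, -36.7] [-0.0892, -0.0001, 0.0001]
[-7.5, 21.1, -35.0] [-0.0892, -0.0001, 0.0001]
```

>>> carry_out(series=[[[-8,-24,-33,-0.09,0,0,85],[-8,-20,-35,-0.09,0,0,85],[-8,-17,-37,-0.09,0,0,85],[-8,-14,-38,-0.09,0,0,85],[-8,-10,-39,-0.09,0,0,85],[-8,-7,-40,-0.09,0,0,85],[-8,-3,-40,-0.09,0,0,85],[-8,0,-40,-0.09,0,0,85],[-8,4,-40,-0.09,0,0,85],[-8,8,-40,-0.09,0,0,85],[-8,11,-39,-0.09,0,0,85],[-8,14,-38,-0.09,0,0,85]]])

```text
t: 1.35
eef_pos: [0.4637, -0.2046, 0.3525]
orientation: [-1.937, 1.571, 2.547]
ft_force: [0.4, -1.4, -0.1]
gripper_width: 0.994
```

>>> carry_out(series=[[[-6,18,-35,-0.09,0,0,85],[-6,20,-33,-0.08,0,0,85],[0,0,0,0,0,0,85],[0,0,0,0,0,0,85]]])

```text
t: 1.75
eef_pos: [0.5131, -0.1459, 0.364]
orientation: [-1.381, 1.57, -3.012]
ft_force: [-0.5, 0.1, -0.7]
gripper_width: 0.996
```

```bash
python3 - <<'E'
from h import *
p,Rm,s=tool();print(p,np.arctan2(Rm[1,1],Rm[0,1]),s["t"],s["ft_force"])
P=robot.camera_params("wrist"); im=robot.read_camera("wrist"); np.savez("w1.npz",im=im,M=P["cam_to_world"])
cv2.imwrite("pics/w1.png",im[:,:,::-1])
im=robot.read_camera("side");cv2.imwrite("pics/s1.png",im[:,:,::-1])
E
```

```text
[ 0.51305931 -0.14586555  0.36397898] -0.06070594802272057 1.75 [-0.50873493  0.09170387 -0.66422624]
```

View pics/w1.png

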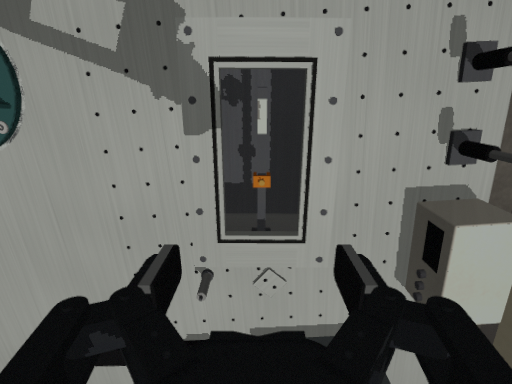

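```bash
python3 - <<'E'
from h import *
d=np.load("w1.npz");im=d["im"]
crop(im,200,50,330,250,3,"pics/w1c.png")
P=robot.camera_params("wrist");P["cam_to_world"]=d["M"]
h=cv2.cvtColor(im,cv2.COLOR_RGB2HSV)
m=cv2.inRange(h,(5,120,60),(22,255,255)); N,_,st,c=cv2.connectedComponentsWithStats(m)
print([(st[i],c[i]) for i in range(1,N) if st[i][4]>10])
g=cv2.cvtColor(im,cv2.COLOR_RGB2GRAY)
print(g[90:142,262].tolist()); print(g[110,250:275].tolist())
print(g[130,205:325].tolist())
E
```

```text
[(array([252, 172,  19,  16, 253], dtype=int32), array([261.36758893, 180.49802372]))]
[67, 68, 68, 67, 68, 68, 67, 67, 94, 142, 163, 163, 164, 163, 164, 163, 163, 164, 164, 164, 163, 163, 163, 163, 163, 163, 163, 163, 163, 163, 163, 164, 164, 164, 164, 163, 163, 163, 163, 163, 164, 163, 163, 137, 88, 65, 65, 65, 65, 66, 66, 65]
[38, 49, 66, 67, 64, 64, 65, 80, 104, 130, 164, 163, 163, 163, 163, 163, 146, 85, 66, 66, 59, 38, 38, 40, 38]
[88, 90, 89, 107, 145, 147, 136, 52, 21, 21, 49, 108, 145, 145, 146, 135, 74, 63, 63, 65, 65, 65, 64, 64, 64, 66, 66, 64, 67, 65, 64, 63, 64, 64, 65, 64, 64, 59, 39, 36, 38, 35, 36, 38, 39, 37, 48, 65, 65, 65, 65, 65, 116, 164, 163, 163, 164, 164, 163, 164, 163, 143, 65, 65, 66, 59, 39, 39, 39, 37, 40, 38, 36, 39, 37, 39, 39, 37, 39, 37, 38, 36, 37, 39, 37, 37, 37, 37, 38, 38, 36, 38, 38, 39, 39, 38, 39, 46, 63, 120, 149, 148, 148, 119, 31, 25, 21, 58, 125, 154, 153, 153, 153, 151, 150, 150, 149, 148, 148, 150]
```

View pics/w1c.png

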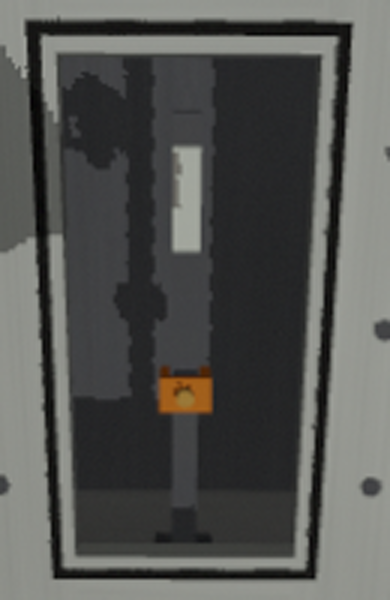

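```bash
python3 - <<'E'
from h import *
d=np.load("w1.npz");im=d["im"]
P=robot.camera_params("wrist");P["cam_to_world"]=d["M"]
def W(c,z): 
    return plane("wrist",np.array(c)/3.+[200,50]-0.33,z,P)
for c in ([(27,22),(352,24),(314,578),(56,578)],[(57,55),(322,55),(295,557),(77,553)]):
    q=W(c,.15);m=q.mean(0);print(m,[np.linalg.norm(q[i]-q[(i+1)%4]).round(4) for i in range(4)])
    d=q[0]+q[1]-q[2]-q[3];print("yaw",np.arctan2(-d[0],d[1]))
w=W([(172,146),(202,146),(202,252),(172,252)],.115);print(w.round(4),w.mean(0))
d=w[0]+w[1]-w[2]-w[3];print(np.arctan2(-d[0],d[1]),np.linalg.norm(d)/2)
c=W([(159,376),(212,378),(211,413),(158,411)],.1215);print(c.round(4),c.mean(0))
cc=(c[0]+c[1])/2
print(np.linalg.norm(c[0]-c[3]),np.linalg.norm(c[0]-c[1]))
y=-0.0625; ey=np.array([-np.sin(y),np.cos(y)]);ex=np.array([np.cos(y),np.sin(y)])
L=w.mean(0)[:2]; print("hl from mean center collar:",ey@(c.mean(0)[:2]-L),ex@(c.mean(0)[:2]-L))
print("bar_dark face",ey@(cc[:2]-L))
E
```

```text
[ 0.51860375 -0.1322073   0.15      ] [np.float64(0.1203), np.float64(0.2299), np.float64(0.118), np.float64(0.2306)]
yaw -0.06289058699385745
[ 0.51886555 -0.13185456  0.15      ] [np.float64(0.0991), np.float64(0.2085), np.float64(0.0987), np.float64(0.2065)]
yaw -0.061275411825164695
[[ 0.5167 -0.0598  0.115 ]
 [ 0.5295 -0.0605  0.115 ]
 [ 0.5273 -0.105   0.115 ]
 [ 0.514  -0.1042  0.115 ]] [ 0.52186672 -0.0823969   0.115     ]
-0.05493364717428404 0.04453125602550392
[[ 0.5048 -0.1587  0.1215]
 [ 0.5289 -0.1611  0.1215]
 [ 0.5277 -0.1778  0.1215]
 [ 0.5032 -0.1754  0.1215]] [ 0.51613388 -0.16824179  0.1215    ]
0.016707998470568183 0.024195133711152127
hl from mean center collar: -0.0860353462574836 -0.00035983318928155917
bar_dark face -0.07767874820926207
```

```bash
python3 - <<'E'
from h import *
plan([0.548,0.243,0.30],-0.44,11)
E
```

```text
delta tool mm [  63.76   11.19 -391.45] rotvec [0.3769 0.0004 0.0013]
[5.8, 1.0, -35.6] [0.0343, 0.0, 0.0001]
[5.8, -0.2, -35.6] [0.0343, 0.0, 0.0001]
[5.8, -1.4, -35.6] [0.0343, 0.0, 0.0001]
[5.8, -2.6, -35.5] [0.0343, 0.0, 0.0001]
[5.8, -3.9, -35.4] [0.0343, 0.0, 0.0001]
[5.8, -5.1, -35.2] [0.0343, 0.0, 0.0001]
[5.8, -6.3, -35.0] [0.0343, 0.0, 0.0001]
[5.8, -7.5, -34.8] [0.0343, 0.0, 0.0001]
[5.8, -8.7, -34.5] [0.0343, 0.0, 0.0001]
[5.8, -9.8, -34.2] [0.0343, 0.0, 0.0001]
[5.8, -11.0, -33.9] [0.0343, 0.0, 0.0001]
```

>>> carry_out(series=[[[6,1,-35.6,0.034,0,0,85],[6,0,-35.6,0.034,0,0,85],[6,-1,-35.6,0.034,0,0,85],[6,-3,-35.5,0.034,0,0,85],[6,-4,-35.4,0.034,0,0,85],[6,-5,-35.2,0.034,0,0,85],[6,-6,-35,0.034,0,0,85],[6,-8,-35,0.034,0,0,85],[6,-9,-34.5,0.034,0,0,85],[5,-10,-34,0.035,0,0,85],[5,-11,-34,0.036,0,0,85],[0,0,0,0,0,0,85]]])

```text
t: 3.05
eef_pos: [0.5473, 0.2459, 0.2992]
orientation: [-1.84, 1.569, 2.434]
ft_force: [0.1, -0.5, 0.2]
gripper_width: 0.999
```

```bash
python3 - <<'E'
from h import *
p,Rm,s=tool();print(p,np.arctan2(Rm[1,1],Rm[0,1]),s["t"],s["ft_force"])
P=robot.camera_params("wrist"); im=robot.read_camera("wrist"); np.savez("w2.npz",im=im,M=P["cam_to_world"])
cv2.imwrite("pics/w2.png",im[:,:,::-1])
E
```

```text
[0.54726733 0.24594402 0.29917468] -0.43905613143153843 3.05 [ 0.05111849 -0.54410634  0.17959185]
```

View pics/w2.png

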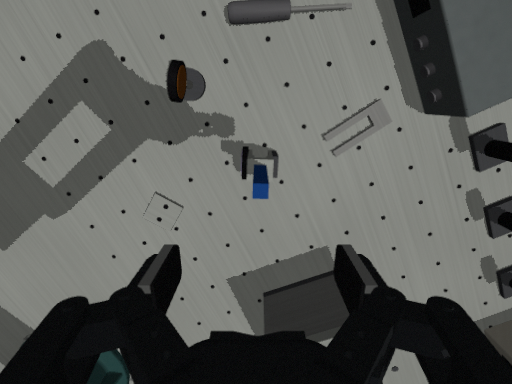

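```bash
python3 - <<'E'
from h import *
d=np.load("w2.npz");im=d["im"]
crop(im,225,135,300,210,8,"pics/w2c.png")
P=robot.camera_params("wrist");P["cam_to_world"]=d["M"]
h=cv2.cvtColor(im,cv2.COLOR_RGB2HSV)
m=cv2.inRange(h,(105,150,120),(126,255,255)); N,_,st,c=cv2.connectedComponentsWithStats(m)
i=1+np.argmax(st[1:,4]);print(st[i],c[i],plane("wrist",[c[i]],.16,P))
r=cv2.minAreaRect(np.argwhere(_==i)[:,::-1].astype(np.float32));b=cv2.boxPoints(r);print(b)
q=plane("wrist",b,.16,P);print(q.round(4),q.mean(0))
for j in range(4):
    e=q[(j+1)%4]-q[j];print(np.linalg.norm(e).round(4),np.arctan2(e[1],e[0]))
E
```

```text
[263 198   2   1   2] [263.5 198. ] [[0.54761326 0.23444629 0.16      ]]
[[264. 198.]
 [264. 198.]
 [263. 198.]
 [263. 198.]]
[[0.5481 0.2342 0.16  ]
 [0.5481 0.2342 0.16  ]
 [0.5472 0.2347 0.16  ]
 [0.5472 0.2347 0.16  ]] [0.54761326 0.23444629 0.16      ]
0.0 0.0
0.001 2.7035472024619254
0.0 0.0
0.001 -0.4380454511278679
```

View pics/w2c.png

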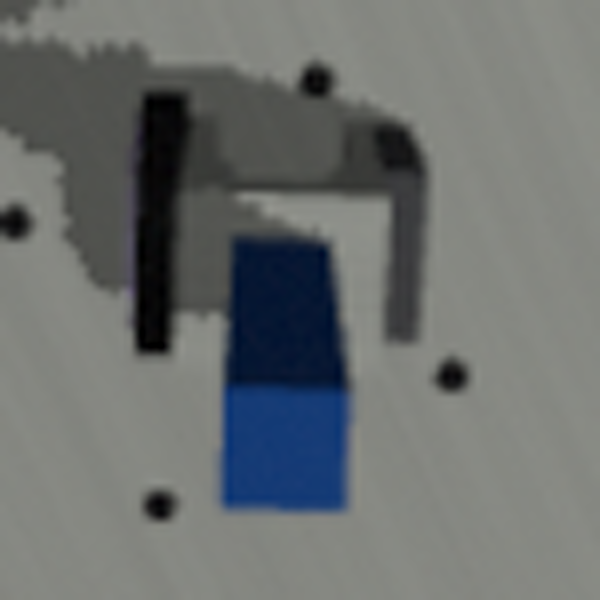

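```bash
python3 - <<'E'
from h import *
d=np.load("w2.npz")
P=robot.camera_params("wrist");P["cam_to_world"]=d["M"]
b=np.array([(225,385),(350,385),(347,510),(223,508)])/8+[224.5,134.5]
q=plane("wrist",b,.16,P);print(q.round(4),q.mean(0))
for j in range(4):
    e=q[(j+1)%4]-q[j];print(np.linalg.norm(e).round(4),np.arctan2(e[1],e[0]))
m=np.array([(235,240),(330,240)])/8+[224.5,134.5]
q2=plane("wrist",m,.074,P);e=q2[1]-q2[0];print(q2,np.linalg.norm(e),np.arctan2(e[1],e[0]))
c=q.mean(0);yaw=-0.44
plan([c[0],c[1],0.141],-0.437,9)
E
```

```text
[[0.5446 0.2535 0.16  ]
 [0.5585 0.247  0.16  ]
 [0.5515 0.2323 0.16  ]
 [0.5375 0.2392 0.16  ]] [0.5480435  0.24302494 0.16      ]
0.0154 -0.4381082118128404
0.0163 -2.0196054120616047
0.0155 2.6864492792126495
0.016 1.1112067277034652
[[0.54433155 0.25272902 0.074     ]
 [0.55815606 0.24625096 0.074     ]] 0.015267034123191761 -0.4382071946582369
delta tool mm [158.48   1.34   0.36] rotvec [-0.0014  0.0011  0.0011]
[17.6, 0.1, 0.0] [-0.0002, 0.0001, 0.0001]
[17.6, 0.1, 0.0] [-0.0002, 0.0001, 0.0001]
[17.6, 0.1, 0.0] [-0.0002, 0.0001, 0.0001]
[17.6, 0.1, 0.0] [-0.0002, 0.0001, 0.0001]
[17.6, 0.1, 0.0] [-0.0002, 0.0001, 0.0001]
[17.6, 0.1, 0.1] [-0.0002, 0.0001, 0.0001]
[17.6, 0.1, 0.1] [-0.0002, 0.0001, 0.0001]
[17.6, 0.1, 0.1] [-0.0002, 0.0001, 0.0001]
[17.6, 0.1, 0.1] [-0.0002, 0.0001, 0.0001]
```

>>> carry_out(series=[[[25,0.5,0,0,0,0,60],[30,0.5,0,0,0,0,60],[30,0.3,0.2,0,0.001,0.001,60],[30,0,0.2,0,0,0,60],[25,0,0,0,0,0,60],[18,0,0,0,0,0,60],[0,0,0,0,0,0,60],[0,0,0,0,0,0,60]]])

```text
t: 3.9
eef_pos: [0.5488, 0.2415, 0.1427]
orientation: [2.036, 1.57, 0.024]
ft_force: [1.0, 0.6, 0.2]
gripper_width: 0.704
```

```bash
python3 - <<'E'
from h import *
p,Rm,s=tool();print(p,np.arctan2(Rm[1,1],Rm[0,1]),s["t"],s["ft_force"],Rm[:,0])
im=robot.read_camera("side");crop(im,150,200,280,330,5,"pics/s3.png")
im=robot.read_camera("wrist");cv2.imwrite("pics/w3.png",im[:,:,::-1])
E
```

```text
[0.54880632 0.24146061 0.14269779] -0.44066539466963606 3.9 [0.96758491 0.5627643  0.21485737] [ 9.05395025e-04  2.19702785e-05 -9.99999590e-01]
```

View pics/s3.png

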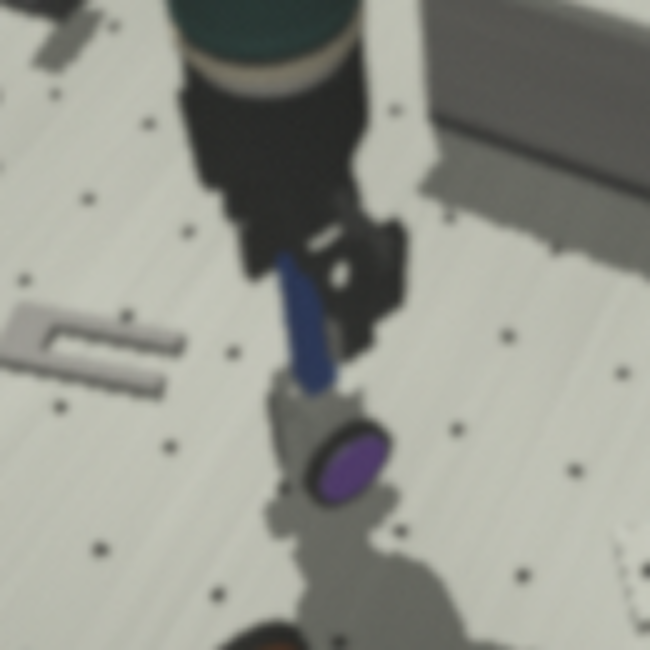

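View pics/w3.png

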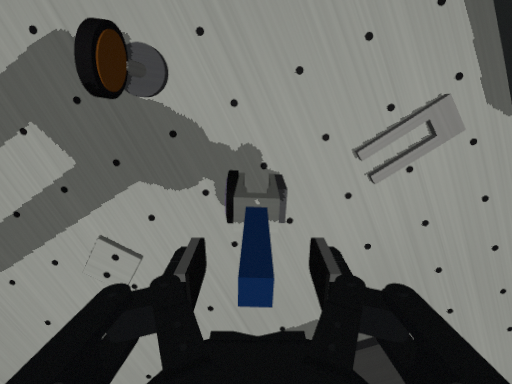

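>>> carry_out(series=[[[1.5,0,0,0,0,0,30],[0,0,0,0,0,0,20],[0,0,0,0,0,0,10],[0,0,0,0,0,0,5],[0,0,0,0,0,0,5],[0,0,0,0,0,0,5],[0,0,0,0,0,0,5]]])

```text
t: 4.7
eef_pos: [0.5489, 0.2433, 0.1415]
orientation: [2.362, 1.568, 0.352]
ft_force: [-0.8, -0.8, 5.7]
gripper_width: 0.18
```

```bash
python3 - <<'E'
from h import *
p,Rm,s=tool();print(p,np.arctan2(Rm[1,1],Rm[0,1]),s["t"],s["ft_force"],s["torque"],s["gripper_width"]*85.4)
P=robot.camera_params("wrist");im=robot.read_camera("wrist");cv2.imwrite("pics/w4.png",im[:,:,::-1])
p,Rm,s=tool();print(p,np.arctan2(Rm[1,1],Rm[0,1]))
E
```

```text
[0.5489388  0.24329072 0.14151879] -0.4387958540298362 4.7 [-0.75923444 -0.80744058  5.70309902] [-0.07228633  0.18204323 -0.05241805] 15.332618361799808
[0.54891209 0.24326097 0.14151872] -0.43878755624599486
```

View pics/w4.png

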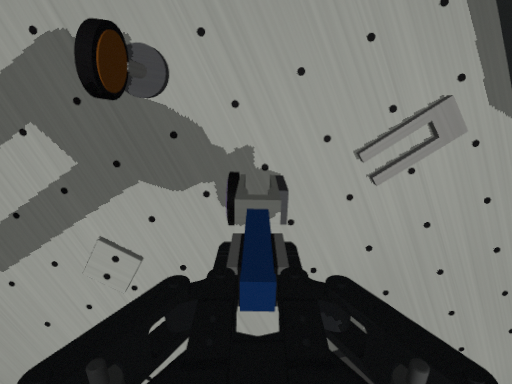

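>>> carry_out(series=[[[-10,0,0,0,0,0,5],[-20,0,0,0,0,0,5],[-25,0,0,0,0,0,5],[-30,0,0,0,0,0,5],[-30,0,0,0,0,0,5],[-30,0,0,0,0,0,5],[-25,0,0,0,0,0,5],[-20,0,0,0,0,0,5],[-10,0,0,0,0,0,5],[0,0,0,0,0,0,5],[0,0,0,0,0,0,5]]])

```text
t: 5.85
eef_pos: [0.5476, 0.2428, 0.3397]
orientation: [-1.106, 1.57, -3.116]
ft_force: [-0.1, 0.7, -3.6]
gripper_width: 0.181
```

```bash
python3 - <<'E'
from h import *
p,Rm,s=tool();print(p,np.arctan2(Rm[1,1],Rm[0,1]),s["t"],s["ft_force"],s["gripper_width"]*85.4)
P=robot.camera_params("wrist");im=robot.read_camera("wrist");cv2.imwrite("pics/w5.png",im[:,:,::-1])
plan([0.5217,-0.0826,0.342],-0.0625,13)
E
```

```text
[0.54760117 0.24275875 0.33969727] -0.4389750247613845 5.85 [-0.08045255  0.73885795 -3.61630799] 15.419802930815292
delta tool mm [ -2.64 114.98 305.37] rotvec [-0.3765  0.0006  0.0013]
[-0.2, 8.8, 23.5] [-0.029, 0.0, 0.0001]
[-0.2, 8.2, 23.7] [-0.029, 0.0, 0.0001]
[-0.2, 7.5, 24.0] [-0.029, 0.0, 0.0001]
[-0.2, 6.8, 24.2] [-0.029, 0.0, 0.0001]
[-0.2, 6.1, 24.4] [-0.029, 0.0, 0.0001]
[-0.2, 5.4, 24.5] [-0.029, 0.0, 0.0001]
[-0.2, 4.7, 24.7] [-0.029, 0.0, 0.0001]
[-0.2, 3.9, 24.8] [-0.029, 0.0, 0.0001]
[-0.2, 3.2, 24.9] [-0.029, 0.0, 0.0001]
[-0.2, 2.5, 25.0] [-0.029, 0.0, 0.0001]
[-0.2, 1.8, 25.0] [-0.029, 0.0, 0.0001]
[-0.2, 1.0, 25.1] [-0.029, 0.0, 0.0001]
[-0.2, 0.3, 25.1] [-0.029, 0.0, 0.0001]
```

View pics/w5.png

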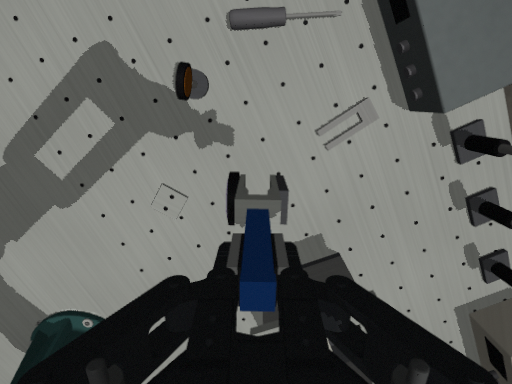

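The carrier is held and lifted, in the same place in the wrist picture (stem top at about (258,296)). Moving above the white section.

>>> carry_out(series=[[[0,4,12,-0.015,0,0,5],[0,8,23,-0.029,0,0,5],[0,8,24,-0.029,0,0,5],[0,7,24,-0.029,0,0,5],[0,7,24,-0.029,0,0,5],[0,6,24.5,-0.029,0,0,5],[0,5,24.5,-0.029,0,0,5],[0,4.5,24.5,-0.029,0,0,5],[-1,4,25,-0.029,0,0,5],[-1,3,25,-0.029,0,0,5],[-1,2,25,-0.029,0,0,5],[0,1,25,-0.029,0,0,5]]])

```text
t: 7.1
eef_pos: [0.5253, -0.0451, 0.3423]
orientation: [-2.239, 1.569, 2.37]
ft_force: [-0.1, -0.1, -3.8]
gripper_width: 0.181
```

>>> carry_out(series=[[[0,1,15,-0.029,0,0,5],[0,0,10,-0.015,0,0,5],[0,0,0,0,0,0,5],[0,0,0,0,0,0,5],[0,0,0,0,0,0,5]]])

```text
t: 7.6
eef_pos: [0.5246, -0.0685, 0.343]
orientation: [3.016, 1.569, 1.384]
ft_force: [0.5, 0.6, -3.7]
gripper_width: 0.177
```

```bash
python3 - <<'E'
from h import *
p,Rm,s=tool();print(p,np.arctan2(Rm[1,1],Rm[0,1]),s["t"],s["ft_force"],s["gripper_width"]*85.4)
P=robot.camera_params("wrist");im=robot.read_camera("wrist");cv2.imwrite("pics/w6.png",im[:,:,::-1])
plan([0.5217,-0.0826,0.342],-0.0625,1)
np.savez("w6.npz",im=im,M=P["cam_to_world"])
im=robot.read_camera("side");cv2.imwrite("pics/s6.png",im[:,:,::-1])
E
```

```text
[ 0.52461322 -0.06849858  0.34304583] -0.06085863840865933 7.6 [ 0.50556164  0.5642478  -3.66286161] 15.125570471284604
delta tool mm [ 1.21 -2.14 14.31] rotvec [ 0.002  -0.0011 -0.0005]
[1.2, -2.1, 14.3] [0.002, -0.0011, -0.0005]
```

View pics/w6.png

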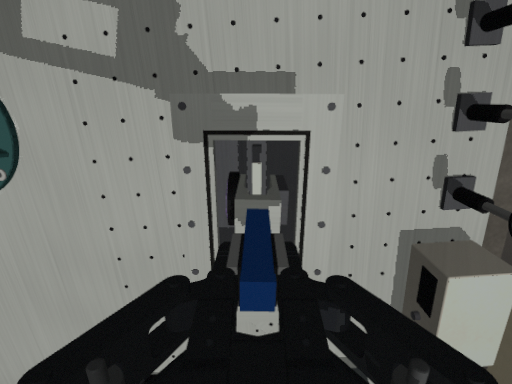

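View pics/s6.png

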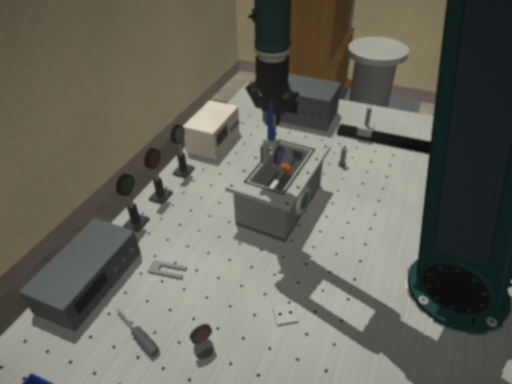

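>>> carry_out(series=[[[0,-1,7,0,0,0,5],[0,-1,7,0,0,0,5],[0,0,0,0,0,0,5],[0,0,0,0,0,0,5],[0,0,0,0,0,0,5]]])

```text
t: 8.2
eef_pos: [0.522, -0.0831, 0.3437]
orientation: [2.13, 1.569, 0.498]
ft_force: [0.3, 0.4, -3.6]
gripper_width: 0.178
```

```bash
python3 - <<'E'
from h import *
for i in range(3):
    P=robot.camera_params("wrist");im=robot.read_camera("wrist")
    p,Rm,s=tool();print(p,np.arctan2(Rm[1,1],Rm[0,1]),s["t"],s["ft_force"],Rm[:,0].round(4))
plan([0.5217,-0.0826,0.342],-0.0625,1)
np.savez("w7.npz",im=im,M=P["cam_to_world"])
crop(im,200,120,320,320,3,"pics/w7c.png")
E
```

```text
[ 0.52202043 -0.0829972   0.34365492] -0.061129452014316625 8.25 [-0.61296241 -0.20115735 -3.78945446] [ 1.4e-03  8.0e-04 -1.0e+00]
[ 0.52206049 -0.08298607  0.34365371] -0.061003638358554026 8.3 [ 0.8126834  -0.58791403 -3.45198932] [ 1.4e-03  7.0e-04 -1.0e+00]
[ 0.52204869 -0.08297327  0.34364939] -0.0609182605024468 8.35 [ 0.20810275  0.4953484  -4.08499802] [ 1.4e-03  6.0e-04 -1.0e+00]
delta tool mm [ 1.65 -0.37 -0.35] rotvec [ 0.0016 -0.0007 -0.0014]
[1.6, -0.4, -0.4] [0.0016, -0.0007, -0.0014]
```

View pics/w7c.png

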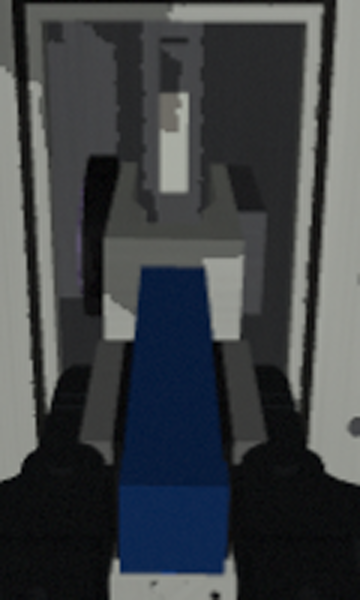

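```bash
python3 - <<'E'
from h import *
d=np.load("w7.npz")
P=robot.camera_params("wrist");P["cam_to_world"]=d["M"]
W=lambda c,z:plane("wrist",np.array(c)/3.+[200,120]-0.33,z,P)
p,Rm,s=tool();zf=p[2]-.1415
y=-0.0625; ey=np.array([-np.sin(y),np.cos(y)]);ex=np.array([np.cos(y),np.sin(y)]);O=np.array([.5217,-.0826])
f=lambda q:(np.c_[(q[:,:2]-O)@ex,(q[:,:2]-O)@ey]*1000).round(1)
w=W([(160,93),(189,93),(188,190),(159.5,190)],.115);print("white",f(w),f(w).mean(0))
t=W([(121,487),(229,487),(223,574),(122,572)],zf+.16);print("stemtop",f(t),f(t).mean(0))
b=W([(140,267),(204,267)],zf+.074);print("stembase far edge",f(b),f(b).mean(0))
sd=W([(104,238),(243,238)],zf+.074);print(f(sd),f(sd).mean(0))
print("tcp",f(p[None]))
E
```

```text
white [[ -5.9  22.3]
 [  6.5  22.3]
 [  6.4 -20.8]
 [ -6.2 -20.8]] [0.2  0.75]
stemtop [[-8.2  7.4]
 [ 7.2  7.4]
 [ 6.7 -8.1]
 [-8.4 -7.8]] [-0.675 -0.275]
stembase far edge [[-8.7  7. ]
 [ 6.9  7. ]] [-0.9  7. ]
[[-17.2  14.5]
 [ 16.2  14.5]] [-0.5 14.5]
tcp [[ 0.4 -0.4]]
```

>>> carry_out(series=[[[10,0.5,0,0,0,0,5],[15,0,0,0,0,-0.001,5],[18,0,0,0,0,0,5],[18,0,0,0,0,0,5],[18,0,0,0,0,0,5],[15,0,0,0,0,0,5],[12,0,0,0,0,0,5],[10,0,0,0,0,0,5],[8,0,0,0,0,0,5],[5,0,0,0,0,0,5],[0,0,0,0,0,0,5],[0,0,0,0,0,0,5]]])

```text
t: 9.55
eef_pos: [0.5229, -0.0831, 0.215]
orientation: [2.056, 1.57, 0.425]
ft_force: [0.6, -0.6, -3.5]
gripper_width: 0.178
```

```bash
python3 - <<'E'
from h import *
P=robot.camera_params("wrist");im=robot.read_camera("wrist")
p,Rm,s=tool();print(p,np.arctan2(Rm[1,1],Rm[0,1]),s["t"],s["ft_force"],Rm[:,0].round(4))
plan([0.5217,-0.0826,0.1945],-0.0625,1)
np.savez("w8.npz",im=im,M=P["cam_to_world"])
crop(im,180,80,340,320,2.5,"pics/w8c.png")
im=robot.read_camera("side");crop(im,210,80,350,220,4,"pics/s8.png")
E
```

```text
[ 0.52300407 -0.08311233  0.21514785] -0.06096202146330496 9.6 [ 0.23683988 -0.40957511 -4.14647699] [ 1.3e-03  3.0e-04 -1.0e+00]
delta tool mm [20.65 -1.36 -0.42] rotvec [ 0.0015 -0.0004 -0.0013]
[20.6, -1.4, -0.4] [0.0015, -0.0004, -0.0013]
```

View pics/w8c.png

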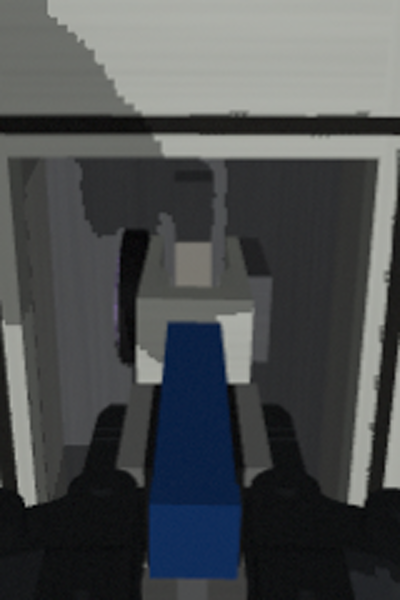

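View pics/s8.png

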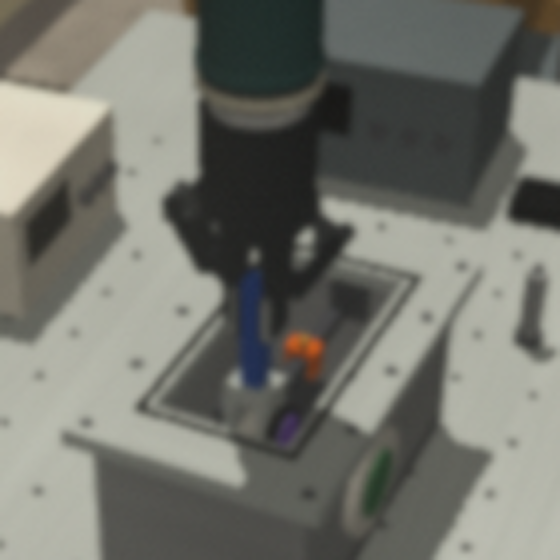

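```bash
python3 - <<'E'
from h import *
d=np.load("w8.npz")
P=robot.camera_params("wrist");P["cam_to_world"]=d["M"]
W=lambda c,z:plane("wrist",np.array(c)/2.5+[180,80]-0.3,z,P)
p,Rm,s=tool();zf=p[2]-.1415
y=-0.0625; ey=np.array([-np.sin(y),np.cos(y)]);ex=np.array([np.cos(y),np.sin(y)]);O=np.array([.5217,-.0826])
f=lambda q:(np.c_[(q[:,:2]-O)@ex,(q[:,:2]-O)@ey]*1000).round(1)
w=W([(174.5,242),(212,242),(212.5,285),(175,285)],.115);print("white",f(w),f(w).mean(0))
sd=W([(136.5,297),(253,297)],zf+.074);print(f(sd),f(sd).mean(0))
b=W([(167,322),(221,322)],zf+.074);print("stembase far edge",f(b),f(b).mean(0))
print(f(p[None]))
E
```

```text
white [[-6.2 22.5]
 [ 6.2 22.5]
 [ 6.5  7.5]
 [-6.1  7.5]] [ 0.1 15. ]
[[-16.4  14.8]
 [ 17.2  14.9]] [ 0.4  14.85]
stembase far edge [[-7.7  7.1]
 [ 8.1  7.1]] [0.2 7.1]
[[ 1.4 -0.5]]
```

>>> carry_out(series=[[[5,0,0,0,0,0,5],[5,0,0,0,0,0,5],[4,0,0,0,0,0,5],[2,0,0,0,0,0,5],[0,0,0,0,0,0,5],[0,0,0,0,0,0,5]]])

```text
t: 10.25
eef_pos: [0.5226, -0.083, 0.1986]
orientation: [2.905, 1.57, 1.273]
ft_force: [0.3, -0.6, -3.3]
gripper_width: 0.177
```

>>> carry_out(series=[[[1,0,0,0,0,0,5],[1,0,0,0,0,0,5],[0,0,0,0,0,0,5]]])

```text
t: 10.55
eef_pos: [0.5225, -0.083, 0.1966]
orientation: [2.9, 1.57, 1.269]
ft_force: [-0.4, -0.5, -3.8]
gripper_width: 0.177
```

>>> carry_out(series=[[[1,0,0,0,0,0,5],[0.5,0,0,0,0,0,5],[0,0,0,0,0,0,5]]])

```text
t: 10.85
eef_pos: [0.5225, -0.0829, 0.195]
orientation: [3.016, 1.57, 1.384]
ft_force: [-0.7, 0.4, -4.9]
gripper_width: 0.18
```

>>> carry_out(series=[[[0.5,0,0,0,0,0,5],[0.3,0,0,0,0,0,5],[0,0,0,0,0,0,5]]])

```text
t: 11.15
eef_pos: [0.5226, -0.083, 0.1944]
orientation: [2.622, 1.57, 0.99]
ft_force: [-0.9, 0.0, -2.8]
gripper_width: 0.18
```

>>> carry_out(series=[[[0.5,0,0,0,0,0,5],[0,0,0,0,0,0,5],[0,0,0,0,0,0,5]]])

```text
t: 11.45
eef_pos: [0.5227, -0.083, 0.194]
orientation: [2.419, 1.57, 0.787]
ft_force: [-0.0, 0.4, -1.9]
gripper_width: 0.18
```

>>> carry_out(series=[[[0.4,0,0,0,0,0,5],[0,0,0,0,0,0,5],[0,0,0,0,0,0,5]]])

```text
t: 11.75
eef_pos: [0.5227, -0.083, 0.1936]
orientation: [2.422, 1.57, 0.791]
ft_force: [-1.5, 0.2, 1.1]
gripper_width: 0.179
```

>>> carry_out(series=[[[-0.2,0,0,0,0,0,5],[0,0,0,0,0,0,5],[0,0,0,0,0,0,5],[0,0,0,0,0,0,5]]])

```text
t: 12.15
eef_pos: [0.5227, -0.083, 0.1937]
orientation: [2.53, 1.57, 0.898]
ft_force: [-0.9, -0.6, 0.2]
gripper_width: 0.181
```

```bash
python3 - <<'E'
from h import *
F=[]
for i in range(6):
    im=robot.read_camera(["side","wrist"][i%2]); F.append(robot.observe()["ft_force"])
    if i==4: crop(im,210,80,350,220,4,"pics/s9.png")
    if i==5: crop(im,180,80,340,320,2.5,"pics/w9.png")
print(np.mean(F,0),np.array(F).round(1)); p,Rm,s=tool();print(p,s["t"])
E
```

```text
[-0.66813649 -0.17637468  1.02288318] [[-0.9 -0.4  0.8]
 [-1.1 -0.5  1.3]
 [-1.4  0.5  1.3]
 [-0.6  0.1  1.1]
 [-0.1 -0.8  0.8]
 [ 0.1  0.1  0.8]]
[ 0.52265705 -0.08301778  0.1936749 ] 12.45
```

View pics/s9.png

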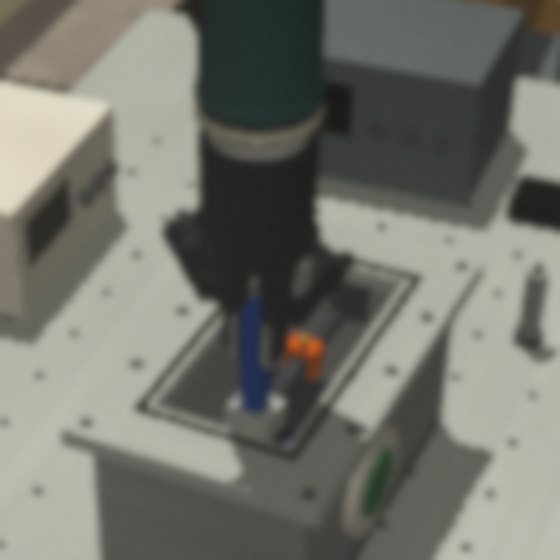

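View pics/w9.png

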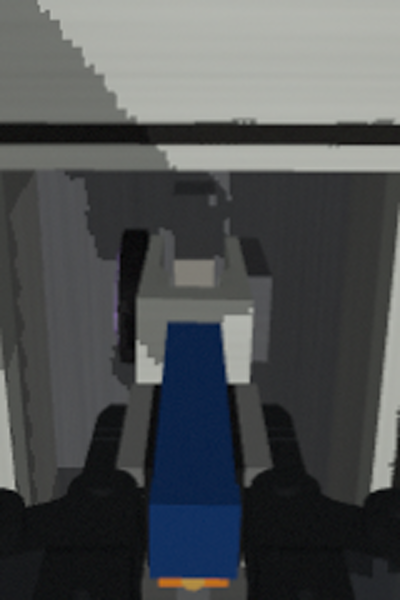

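>>> carry_out(series=[[[-0.2,0,1,0,0,0,5],[0,0,2,0,0,0,5],[0,0,4,0,0,0,5],[0,0,5,0,0,0,5],[0,0,5,0,0,0,5],[0,0,5,0,0,0,5],[0,0,5,0,0,0,5],[0,0,5,0,0,0,5],[0,0,4,0,0,0,5],[0,0,2,0,0,0,5],[0,0,0,0,0,0,5],[0,0,0,0,0,0,5]]])

```text
t: 13.65
eef_pos: [0.5202, -0.1214, 0.1938]
orientation: [0.768, 1.57, -0.863]
ft_force: [-0.4, 0.2, -1.1]
gripper_width: 0.178
```

```bash
cat >> h.py <<'E'
def rel():
    F=[]
    for i in range(4):
        robot.read_camera("side"); p,Rm,s=tool(); F.append(s["ft_force"])
    y=-0.0625; ey=np.array([-np.sin(y),np.cos(y)]);ex=np.array([np.cos(y),np.sin(y)]);O=np.array([.5217,-.0826])
    print("rel",((p[:2]-O)@ex*1e3).round(2),((p[:2]-O)@ey*1e3).round(2),"z",p[2].round(4),"F",np.mean(F,0).round(2),"t",s["t"],"yaw",np.arctan2(Rm[1,1],Rm[0,1]).round(4))
E
python3 -c "from h import *;rel()"
```

```text
rel 0.96 -38.7 z 0.1938 F [-0.8  -1.57 -0.04] t 13.85 yaw -0.0606
```

>>> carry_out(series=[[[0,0,1,0,0,0,5],[0,0,3,0,0,0,5],[0,0,4,0,0,0,5],[0,0,4,0,0,0,5],[0,0,3,0,0,0,5],[0,0,2,0,0,0,5],[0,0,1,0,0,0,5],[0,0,0,0,0,0,5],[0,0,0,0,0,0,5]]])

```text
t: 14.75
eef_pos: [0.5191, -0.1391, 0.1938]
orientation: [2.218, 1.57, 0.586]
ft_force: [0.6, 1.8, -0.6]
gripper_width: 0.18
```

```bash
python3 - <<'E'
from h import *
rel()
im=robot.read_camera("wrist");crop(im,180,80,340,320,2.5,"pics/w10.png")
im=robot.read_camera("side");crop(im,240,110,340,210,6,"pics/s10.png")
im=robot.read_camera("top");crop(im,240,150,370,240,6,"pics/t10.png")
E
```

```text
rel 0.98 -56.51 z 0.1938 F [-0.25  0.71  0.02] t 14.95 yaw -0.0608
```

View pics/s10.png

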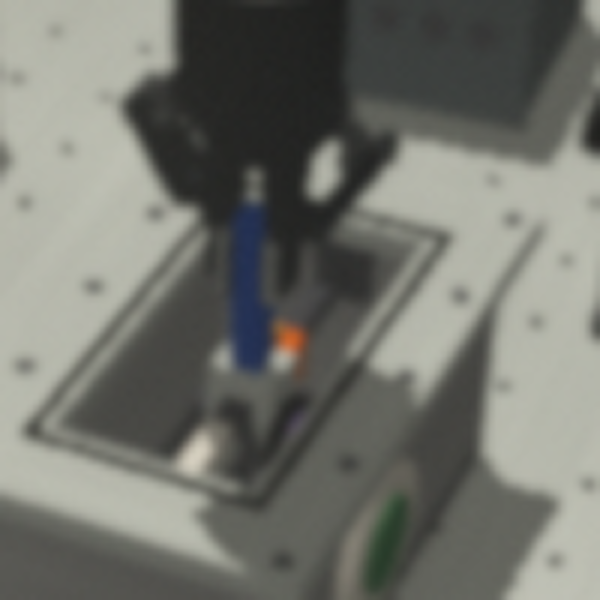

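View pics/w10.png

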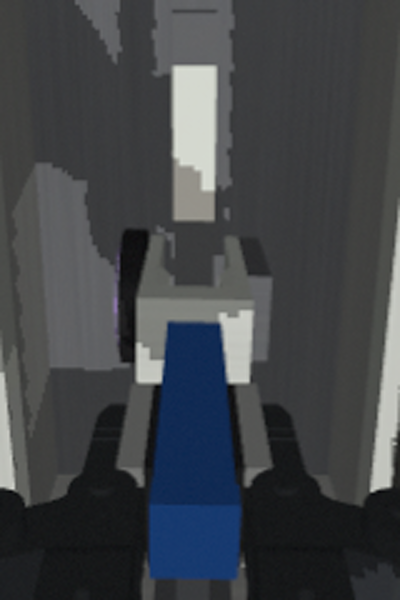

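>>> carry_out(series=[[[0,0,1,0,0,0,5],[0,0,1,0,0,0,5],[0,0,1,0,0,0,5],[0,0,0,0,0,0,5]]])

```text
t: 15.5
eef_pos: [0.519, -0.1418, 0.1938]
orientation: [2.902, 1.57, 1.27]
ft_force: [0.4, 2.5, -0.2]
gripper_width: 0.183
```

>>> carry_out(series=[[[0,0,0.5,0,0,0,5],[0,0,0.5,0,0,0,5],[0,0,0,0,0,0,5]]])

```text
t: 15.8
eef_pos: [0.5189, -0.1429, 0.1938]
orientation: [2.734, 1.57, 1.103]
ft_force: [-0.1, 2.2, 0.7]
gripper_width: 0.177
```

>>> carry_out(series=[[[0,0,0.5,0,0,0,5],[0,0,0,0,0,0,5]]])

```text
t: 16.0
eef_pos: [0.5189, -0.1434, 0.1938]
orientation: [2.863, 1.57, 1.231]
ft_force: [-0.1, 1.9, 0.5]
gripper_width: 0.179
```

>>> carry_out(series=[[[0,0,0.5,0,0,0,5],[0,0,0,0,0,0,5]]])

```text
t: 16.2
eef_pos: [0.5189, -0.1439, 0.1938]
orientation: [2.746, 1.57, 1.115]
ft_force: [0.1, 2.7, 0.0]
gripper_width: 0.179
```

>>> carry_out(series=[[[0,0,0.4,0,0,0,5],[0,0,0,0,0,0,5]]])

```text
t: 16.4
eef_pos: [0.5189, -0.1443, 0.1938]
orientation: [2.692, 1.57, 1.06]
ft_force: [0.6, 2.1, -0.6]
gripper_width: 0.177
```

>>> carry_out(series=[[[-0.2,0,0.4,0,0,0,5],[0,0,0,0,0,0,5]]])

```text
t: 16.6
eef_pos: [0.5188, -0.1448, 0.1939]
orientation: [2.704, 1.57, 1.072]
ft_force: [-0.3, 1.0, -0.7]
gripper_width: 0.178
```

>>> carry_out(series=[[[0,0,0.4,0,0,0,5],[0,0,0,0,0,0,5]]])

```text
t: 16.8
eef_pos: [0.5188, -0.1451, 0.1939]
orientation: [2.786, 1.57, 1.154]
ft_force: [0.1, 1.9, -0.9]
gripper_width: 0.18
```

>>> carry_out(series=[[[0,0,0.3,0,0,0,5],[0,0,0,0,0,0,5]]])

```text
t: 17.0
eef_pos: [0.5188, -0.1452, 0.1939]
orientation: [2.912, 1.57, 1.28]
ft_force: [0.6, 3.6, 0.3]
gripper_width: 0.177
```

>>> carry_out(series=[[[0,0,0,0,0,0,5],[0,0,0,0,0,0,5]]])

```text
t: 17.2
eef_pos: [0.5188, -0.1453, 0.194]
orientation: [2.84, 1.57, 1.208]
ft_force: [0.8, 2.4, -0.2]
gripper_width: 0.18
```

```bash
python3 -c "from h import *;rel()"
```

```text
rel 0.96 -62.75 z 0.1939 F [ 0.12  3.17 -0.96] t 17.4 yaw -0.061
```

>>> carry_out(series=[[[0,0,0.2,0,0,0,5],[0,0,0,0,0,0,5]]])

```text
t: 17.6
eef_pos: [0.5187, -0.1454, 0.194]
orientation: [2.944, 1.57, 1.312]
ft_force: [0.3, 3.1, -0.1]
gripper_width: 0.174
```

```bash
python3 -c "from h import *;rel()"
```

```text
rel 0.98 -62.85 z 0.194 F [ 0.6   4.24 -0.37] t 17.8 yaw -0.0609
```

>>> carry_out(series=[[[0,0,-0.2,0,0,0,5],[0,0,0,0,0,0,10],[0,0,0,0,0,0,18],[0,0,0,0,0,0,22],[0,0,0,0,0,0,26],[0,0,0,0,0,0,30],[0,0,0,0,0,0,40],[0,0,0,0,0,0,50],[0,0,0,0,0,0,50]]])

```text
t: 18.7
eef_pos: [0.5188, -0.1454, 0.194]
orientation: [2.61, 1.57, 0.978]
ft_force: [0.1, 0.2, -0.1]
gripper_width: 0.587
```

```bash
python3 - <<'E'
from h import *
rel()
im=robot.read_camera("wrist");crop(im,180,80,340,320,2.5,"pics/w11.png")
im=robot.read_camera("side");crop(im,240,110,340,210,6,"pics/s11.png")
E
```

```text
rel 1.0 -62.81 z 0.194 F [-0.14 -0.27 -0.17] t 18.9 yaw -0.0609
```

View pics/w11.png

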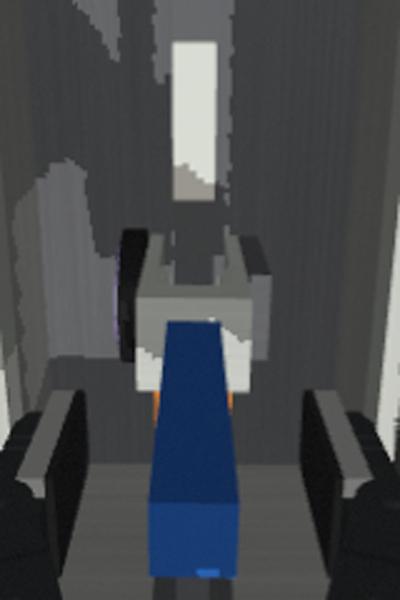

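View pics/s11.png

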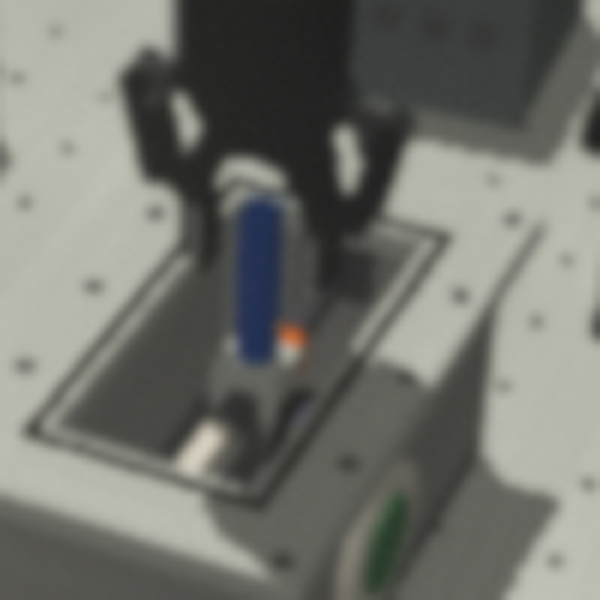

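>>> carry_out(series=[[[-5,0,0,0,0,0,50],[-15,0,0,0,0,0,50],[-25,0,0,0,0,0,50],[-30,0,0,0,0,0,50],[-30,0,0,0,0,0,50],[-30,0,0,0,0,0,50],[-20,0,0,0,0,0,50],[-10,0,0,0,0,0,50],[0,0,0,0,0,0,50],[0,0,0,0,0,0,50]]])

```text
t: 20.0
eef_pos: [0.5183, -0.1453, 0.3581]
orientation: [-2.428, 1.569, 2.224]
ft_force: [0.3, -0.3, -0.3]
gripper_width: 0.585
```

```bash
python3 - <<'E'
from h import *
rel()
P=robot.camera_params("wrist");im=robot.read_camera("wrist");crop(im,190,60,330,280,2.7,"pics/w12.png")
np.savez("w12.npz",im=im,M=P["cam_to_world"])
im=robot.read_camera("side");crop(im,240,110,340,210,6,"pics/s12.png")
E
```

```text
rel 0.37 -62.76 z 0.3577 F [-0.01  0.13 -0.41] t 20.2 yaw -0.061
```

View pics/w12.png

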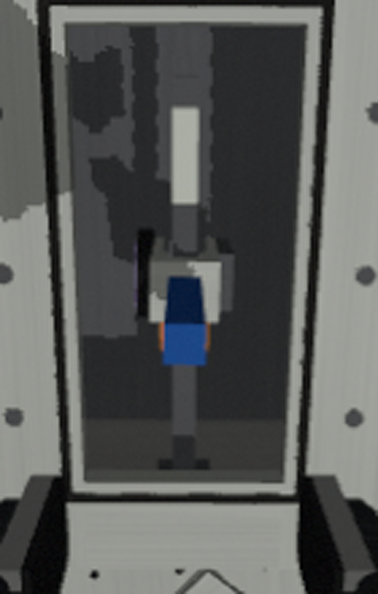

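View pics/s12.png

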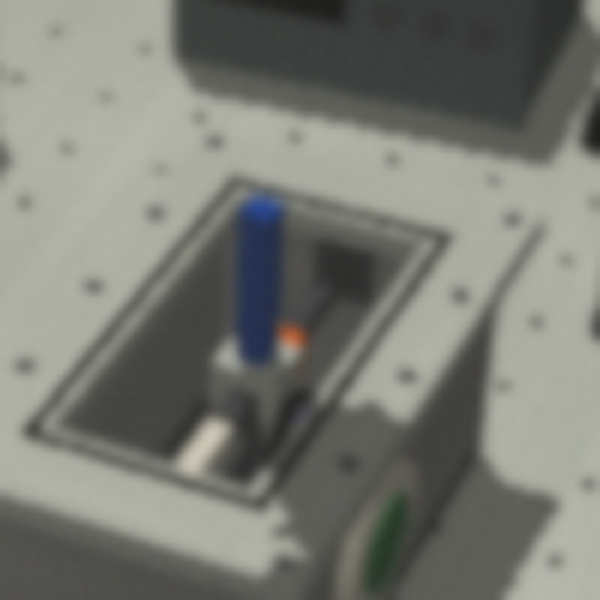

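```bash
python3 - <<'E'
from h import *
d=np.load("w12.npz")
P=robot.camera_params("wrist");P["cam_to_world"]=d["M"]
W=lambda c,z:plane("wrist",np.array(c)/2.7+[190,60]-0.3,z,P)
y=-0.0625; ey=np.array([-np.sin(y),np.cos(y)]);ex=np.array([np.cos(y),np.sin(y)]);O=np.array([.5217,-.0826])
f=lambda q:(np.c_[(q[:,:2]-O)@ex,(q[:,:2]-O)@ey]*1000).round(1)
for n,c,z in (("top",[(161,324),(209,324),(206,364),(163,364)],.2125),("base far edge",[(167,278),(204,278)],.1265),("saddle far edge",[(150,262),(221,262)],.1265),("saddle near",[(149,322),(218,322)],.1265),("white",[(171,107),(199,107),(199,204),(172,204)],.115)):
    q=f(W(c,z));print(n,q.tolist(),q.mean(0))
# collar in side/top
im=robot.read_camera("top");h=cv2.cvtColor(im,cv2.COLOR_RGB2HSV)
m=cv2.inRange(h,(5,150,90),(20,255,255));print(np.argwhere(m[150:250,250:360]).mean(0)[::-1]+[250,150],m[150:250,250:360].sum()/255)
crop(im,240,150,370,240,6,"pics/t12.png")
E
```

```text
top [[-8.9, -55.2], [8.9, -55.1], [8.0, -70.8], [-8.3, -70.8]] [ -0.075 -62.975]
base far edge [[-8.6, -56.1], [9.3, -56.1]] [  0.35 -56.1 ]
saddle far edge [[-16.7, -48.3], [17.4, -48.2]] [  0.35 -48.25]
saddle near [[-17.5, -78.2], [16.5, -78.1]] [ -0.5  -78.15]
white [[-6.6, 22.5], [6.4, 22.5], [6.8, -22.1], [-6.2, -22.1]] [0.1 0.2]
[314. 199.] 9.0
```

View pics/t12.png

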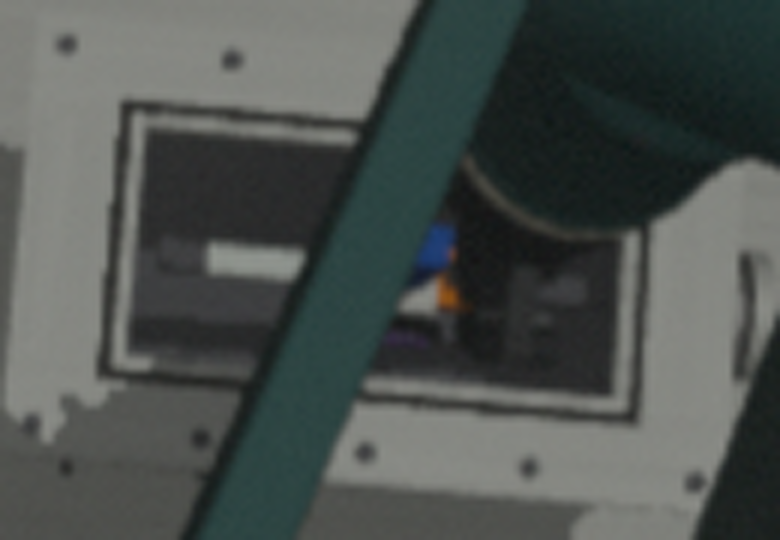

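>>> carry_out(series=[[[-5,0,-10,0,0,0,50],[-5,0,-25,0,0,0,50],[0,0,-35,0,0,0,50],[0,0,-40,0,0,0,50],[0,0,-40,0,0,0,50],[0,0,-40,0,0,0,50],[0,0,-35,0,0,0,50],[0,0,-25,0,0,0,50],[0,0,-10,0,0,0,50],[0,0,0,0,0,0,50],[0,0,0,0,0,0,50]]])

```text
t: 21.45
eef_pos: [0.5345, 0.1135, 0.3692]
orientation: [1.278, 1.571, -0.354]
ft_force: [-0.1, -0.1, 0.0]
gripper_width: 0.587
```

```bash
python3 - <<'E'
from h import *
im=robot.read_camera("top");h=cv2.cvtColor(im,cv2.COLOR_RGB2HSV)
for nm,a in (("now",im),("start",cv2.imread("pics/top0.png")[:,:,::-1].copy())):
    m=cv2.inRange(cv2.cvtColor(a,cv2.COLOR_RGB2HSV),(5,120,60),(22,255,255))[150:250,250:360]
    q=np.argwhere(m)[:,::-1]+[250,150];print(nm,q.min(0),q.max(0),len(q))
crop(im,240,150,370,240,6,"pics/t13.png"); print(robot.observe()["t"])
E
```

```text
now [313 191] [318 201] 51
start [312 191] [318 201] 72
21.5
```

View pics/t13.png

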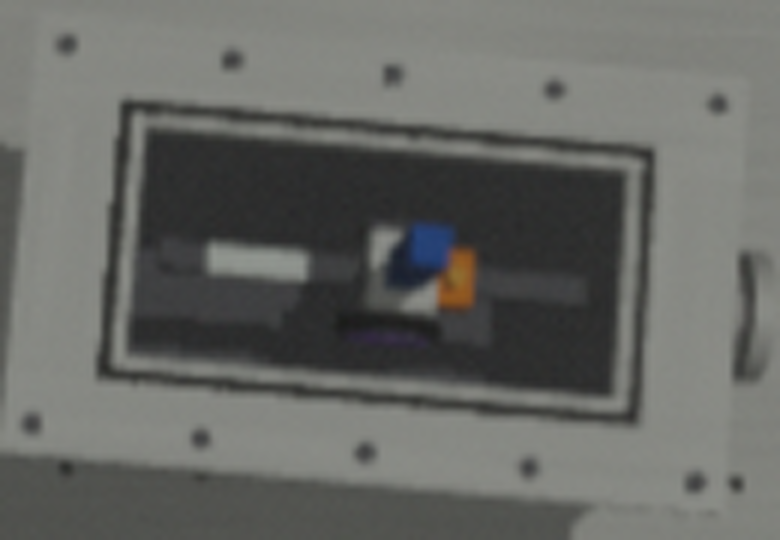

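The saddle sits directly against the collar. The collar's right edge is at column 318, as at the start, and the mirror faces the port.

```bash
python3 -c "
from station import robot
print(robot.sign_off())"
```

```text
the job is handed in; nothing more can be done
None
```

The mirror carrier hangs on the hook bar against the orange collar, mirror towards the view port, and I let go and handed the job in at about 21.5 s. `sign_off` reports no verdict, so what follows rests on my own checks.

- **Lift and lowering:** I gripped the blue stem, lifted it clear and lowered it through the open top. There was no sign of contact with the frame.
- **Hanging:** I seated the carrier on the white section with about 5 N on the bar. Touchdown came at the expected height.
- **Sliding:** Drag along the bar was about 2 N. The carrier met the collar at 62.8 mm from the middle of the white section, against 62.7 mm predicted from the images. The total force along the bar peaked at about 4.2 N, which includes the drag, so the collar stayed below its 7 N limit.
- **After letting go:**
  - The stem is upright and within about 0.5 mm of the bar's centre line.
  - The saddle's end face is within about 0.5 mm of the collar face I measured at the start.
  - The collar's far edge is at the same pixel as at the start, so I saw no shift.
  - The force reading on the arm was near zero and the arm was well clear.

The measured tool position sat about 1 mm sideways of where the camera put the stem. I trusted the camera for the fit. I didn't measure the bystanders again at the end, and the arm never went near them below grasp height. No check failed.

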